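# Try two adapters on the meter's spigot, then hold the sprung selector at its third click

### The arm

A 6-joint arm with a two-finger parallel gripper is mounted at the origin on the work surface. World frame = base frame: x ahead of the robot, y to its left, z up, the work surface at z = 0. Lengths are in m, angles in rad, forces in N, time in s.
With the tool pointing down it reaches from about 0.225 to 0.725 m from the base axis. Payload 3.1 kg.
Tool frame: the origin (TCP) lies on the centre line of the jaws, within the pads' length; the fingertips stand 17 mm ahead of it and the grasp point (between the pads) lies 2 mm behind it; z points along the fingers, y is the line along which they close (so a half turn about z gives the same grasp; the last joint's range is limited). The gripper opens to 85 mm and grips with 20 to 120 N. Pads are 22 mm wide; open, the fingers measure 114 mm over their backs; the gripper's body (76 mm by 85 mm) begins 54 mm behind the grasp point. The pads swing forward as they close: fully open they stand 13 mm farther back than shut.
Start: joints at [1.181, 0.048, 0.099, 1.622, 0, 1.443], TCP at [0.136, 0.507, 0.217] pointing down, gripper open.
Joint ranges: [-2.91, 2.91], [-0.99, 1.94], [-1.21, 1.42], [-2.12, 2.29], [-1.49, 1.47], [-3.14, 3.14]. Speed limits (rad/s): [2.79, 2.79, 3.14, 3.14, 3.14, 3.14].

### API

Orientations are given as a unit quaternion [x, y, z, w].
In Python, from station import env gives the robot as it stands. The module is installed in compiled form; this text tells all that it offers.
- The arm moves only by the tool jog_arm, never from a script. Its argument "plan" is a list that holds one entry, the list of rows, each a list of 4 numbers: the shift along the tool's x, y, z in cm, then the turn about the tool's z in degrees. A call has 1 to 8 rows; each row shifts and turns the commanded pose from where the row before left it, along the tool's axes as they then stand; what a row does not reach is not made up. A row lasts 1/12 s, in which the tool goes at most 41.7 mm and 7.16 degrees, less where a joint would pass 70% of its speed; a pose out of reach is approached as far as the arm can. A call is refused whole if a number of a shift passes 4.17 or a number of a turn 7.16, either way. A call with a gripper value outside its range is refused whole. "jaw" is the opening, from 0 (shut) to 1 (fully open), set as the call begins (left out, the last holds). The fingers move at their own pace and stop on an object; the grip force is fixed at half the most. Time passes only in rows, so rows that do not move let the fingers close. It gives the time, the measured TCP pose, the force, the opening and the grip force at its end, in the units of the state.
- env.read_state(): the state, without advancing time (a new reading comes with each control period).
- env.camera(name): name is "scene" or "top" or "wrist"; returns a dict with "frame" (400x640x3 uint8, blue, green, red), "K" (3x3 intrinsics, pixels), "eye" and "orientation" of the camera in the world; the wrist camera has in their place "hand_eye" (4x4, takes a point from camera to tool coordinates, whose origin is the TCP and whose axes are the flange's). Camera axes: x right, y down, z forward; pixel columns grow to the right and rows downward; lengths in m; the calibration is good to about 2 mm. A picture is of the moment at which its call begins: read the wrist's pose just before it. There is no depth.
- env.hand_in(): hands the job in; it is judged then, once.
The state is a dict: "time_s": time; "q": joint angles; "qd": joint speeds; "effort": joint torques, N m; "eef_pos": TCP position; "orientation": TCP orientation; "contact_force": force on the tool from outside, world axes, zero at the start; "wrist_torque": the same for the moment, N m; "finger_gap": finger opening in m; "finger_force": force on a finger pad.
Only numpy, scipy, OpenCV 4.12 (cv2) and the standard library are available. Lean on these libraries where they do the work, as an engineer would, in place of code of your own. Each camera call takes 0.05 s, during which the arm holds its last target. There are 200 camera calls.

### The job

Find which of the two grey adapters slides fully down over the steel spigot on top of the aluminium meter; leave that one seated there, and put the other one, which is too tight and must not be forced, in the top tray of the blue organizer. Then turn the meter's spring-return selector knob clockwise past its first two clicks to the third and keep holding it there: finish while still holding the knob against its spring. Leave everything else on the table where it is.

Things in the scene. Friction and masses are not known exactly. Their poses are not given: they have to be found in the camera images.
- adapter_a_center (a point): one of two loose grey stepped coaxial adapters, alike outside: a tube standing upright, 46 mm tall, its lower 34 of diameter 26, its upper 12 of diameter 23, about 60 g. A straight bore runs right through: 17 in one of the two, 11 in the other; only trying it (or looking into the bore) tells which. This point is its centre, 23 above its underside; z runs up the bore
- adapter_b_center (a point): one of two loose grey stepped coaxial adapters, alike outside: a tube standing upright, 46 mm tall, its lower 34 of diameter 26, its upper 12 of diameter 23, about 60 g. A straight bore runs right through: 17 in one of the two, 11 in the other; only trying it (or looking into the bore) tells which. This point is its centre, 23 above its underside; z runs up the bore
- meter: fixed aluminium meter housing, 130 mm along x, 200 along y, 60 tall, needle window facing -x; origin at the centre of its underside. On its flat top stand the spigot (55 towards +y) and the selector knob (55 towards -y)
- pin_base (a point): foot of the upright steel spigot, on its axis, on the meter's flat top (60 mm above the table); axes as the meter's. The spigot is 14 in diameter, 24 tall, its tip tapered to 12 over the last 4. An adapter that fits comes to stand on the meter's top, its centre 23 above this point; the other stops on the tip, its centre 47 above
- dial_grip (a point): where to grip the black selector knob: on its vertical axis, 26 mm above the meter's top. The knob is an upright bar 46 long, 12 thick, reaching from 8 to 36 above the meter's top, over a 30 wide, 6 thick disc. The bar lies along this point's x axis, white pointer line at the -x end, and turns with the knob; at rest along the meter's x axis
- dial (a joint): angle of the selector knob in rad: 0 at rest, growing clockwise seen from above. Clicks (weak detents) at 0.40, 0.80 and 1.20, marked by dots on the meter's top; hard stop at 1.30. Its spring always returns it to 0 when let go: 0.06 N m at rest, about 0.11 N m at the third click; the clicks add or take up to about 0.03 N m
- top_tray (a point): centre of the inner floor of the top tray of the fixed blue three-tier organizer (180 along x, 160 along y, 114 tall). The tray's inside is 174 x 154, its walls 3 thick and rise 27 above this floor, which is 87 above the table; the tray is empty
- paperweight: bystander: glass paperweight, 70 wide, 41 tall; origin under its centre
- key: bystander: black dual-lever paddle key, about 100 x 75 x 40; origin under its base's centre
- screwdriver: bystander: screwdriver lying flat, 170 long along its x
- mug: bystander: white mug, 80 wide, 90 tall; origin under its centre
- jar: bystander: clear jar with steel cap, 60 wide, 65 tall; origin under its centre
- logbook: bystander: closed grey log book lying flat, 140 x 200 x 16; origin under its centre

How it is judged:
On the way, in this order (a step that is already met when the one before it is completed fails the run):
1. the adapter that fits is seated fully down on the spigot, the other lies or stands in the top tray, both let go (((horizontal distance between adapter_a_center and pin_base below 0.003 m and z of adapter_a_center in the frame of pin_base between 0.019 and 0.027 m and angle between adapter_a_center's own z axis and vertical below 0.1 rad and contact force between each of adapter_a, adapter_b and the fingers below 0.1 N and x of adapter_b_center in the frame of top_tray between -0.08 and 0.08 m and y of adapter_b_center in the frame of top_tray between -0.07 and 0.07 m and z of adapter_b_center in the frame of top_tray between 0.008 and 0.028 m and linear speed of adapter_b below 0.03 m/s) or (horizontal distance between adapter_b_center and pin_base below 0.003 m and z of adapter_b_center in the frame of pin_base between 0.019 and 0.027 m and angle between adapter_b_center's own z axis and vertical below 0.1 rad and contact force between each of adapter_b, adapter_a and the fingers below 0.1 N and x of adapter_a_center in the frame of top_tray between -0.08 and 0.08 m and y of adapter_a_center in the frame of top_tray between -0.07 and 0.07 m and z of adapter_a_center in the frame of top_tray between 0.008 and 0.028 m and linear speed of adapter_a below 0.03 m/s))), for 0.2 s.
2. the knob is held at the third click by the fingers (value of joint dial above 1.08 rad and contact force between dial and the fingers above 0.5 N), for 0.5 s.
At the end, for the whole second after the job is handed in: The adapter that fits stands fully down on the spigot (within 4 mm of home height, upright) and the other is at rest in the top tray, neither touched by the fingers; the knob is at its third click (angle above 1.08 rad) with the fingers pressing on it, through the last second (all of step 2 and ((horizontal distance between adapter_a_center and pin_base below 0.003 m and z of adapter_a_center in the frame of pin_base between 0.019 and 0.027 m and angle between adapter_a_center's own z axis and vertical below 0.1 rad and contact force between each of adapter_a, adapter_b and the fingers below 0.1 N and x of adapter_b_center in the frame of top_tray between -0.08 and 0.08 m and y of adapter_b_center in the frame of top_tray between -0.07 and 0.07 m and z of adapter_b_center in the frame of top_tray between 0.008 and 0.028 m and linear speed of adapter_b below 0.03 m/s) or (horizontal distance between adapter_b_center and pin_base below 0.003 m and z of adapter_b_center in the frame of pin_base between 0.019 and 0.027 m and angle between adapter_b_center's own z axis and vertical below 0.1 rad and contact force between each of adapter_b, adapter_a and the fingers below 0.1 N and x of adapter_a_center in the frame of top_tray between -0.08 and 0.08 m and y of adapter_a_center in the frame of top_tray between -0.07 and 0.07 m and z of adapter_a_center in the frame of top_tray between 0.008 and 0.028 m and linear speed of adapter_a below 0.03 m/s))); the arm keeps its last pose, push and grip.
It fails at once if a bystander is pushed more than 20 mm from its place (distance of any of paperweight, key, screwdriver, mug, jar, logbook from where it was at the start of the episode above 0.02 m).
It fails at once if an adapter is forced down on the spigot or housing with more than 50 N (contact force between any of adapter_a, adapter_b and meter above 50 N).
It also fails if it takes over 72 s, if anything falls off the work surface, if the arm or the gripper's body presses on something with over 40 N, if the wrist force passes 120 N, or if a joint passes its speed limit or range.

## Working session

There is one attempt and no reset: what is moved stays moved. The work goes in short steps, Python scripts to look and compute and a tool call to move; the robot and the scene stay as the last step left them, time stands still between calls to the robot, and variables do not carry over. Pictures are saved under pics/ and viewed, at most 10 in all, crops included, and the job is handed in when it is done.

Besides the shell and the picture viewer there is one more tool, called after ">>>" by a JSON object that holds its "name" and its "arguments", one argument or row to a line. jog_arm: Moves the arm, as the interface text tells. Its arguments: {"type":"object","properties":{"plan":{"type":"array"},"jaw":{"type":"number"}},"required":["plan"]}

```bash
mkdir -p pics; cat > h.py <<'E'
import numpy as np, cv2
from scipy.spatial.transform import Rotation as R
from station import env
def cam(name):
    s=env.read_state(); c=env.camera(name)
    if name=="wrist":
        T=np.eye(4); T[:3,:3]=R.from_quat(s["orientation"]).as_matrix(); T[:3,3]=s["eef_pos"]
        T=T@np.array(c["hand_eye"]); c["Rm"]=T[:3,:3]; c["e"]=T[:3,3]
    else:
        o=np.array(c["orientation"]); c["Rm"]=o if o.shape==(3,3) else R.from_quat(o).as_matrix(); c["e"]=np.array(c["eye"])
    return c
def onz(c,u,v,z):
    d=c["Rm"]@np.linalg.inv(np.array(c["K"]))@np.array([u,v,1.]); t=(z-c["e"][2])/d[2]; return c["e"]+t*d
def px(c,p):
    q=np.array(c["K"])@(c["Rm"].T@(np.array(p)-c["e"])); return q[:2]/q[2]
E
python3 - <<'E'
from h import *
import pickle
print(env.read_state())
for n in ["top","scene"]:
    c=cam(n); cv2.imwrite(f"pics/{n}0.png",c["frame"]); pickle.dump(c,open(n+".pkl","wb")); print(n,c["K"],c["e"],c["Rm"])
E
```

```text
{'time_s': 0.0, 'q': array([ 1.18121112e+00,  4.87322690e-02,  9.75694437e-02,  1.62200829e+00,
       -2.99914792e-06,  1.44297107e+00]), 'qd': array([-4.96250066e-04, -7.99336201e-04,  2.51951658e-03, -2.72888009e-04,
        2.87690107e-05, -5.51300307e-04]), 'effort': array([ 8.31421221e-05, -3.38778019e+01,  3.20018077e+01,  2.00095639e-02,
       -2.22134690e-04,  5.64685067e-06]), 'eef_pos': array([0.13563406, 0.50649597, 0.21581259]), 'orientation': array([ 1.30506547e-01,  9.91446737e-01, -1.14826230e-03, -3.02319912e-04]), 'contact_force': array([-0.84932026, -0.37437063, -0.29580811]), 'wrist_torque': array([0.02886873, 0.041487  , 0.01794207]), 'finger_force': 0.0, 'finger_gap': 0.0853990162334994}
top [[380.96309701   0.         318.31176186]
 [  0.         380.96309701 197.90893145]
 [  0.           0.           1.        ]] [ 0.36538906 -0.03629497  0.94874757] [[-0.12807843 -0.96671568  0.22148751]
 [-0.99175097  0.12369518 -0.03360838]
 [ 0.00509281 -0.22396496 -0.97458389]]
scene [[414.18083626   0.         321.54992104]
 [  0.         414.18083626 197.22582292]
 [  0.           0.           1.        ]] [1.30782984 0.11126916 0.86211327] [[-0.19697016  0.70427874 -0.68205147]
 [ 0.98022764  0.12806915 -0.1508379 ]
 [-0.01888217 -0.69827627 -0.71557929]]
```

View pics/top0.png

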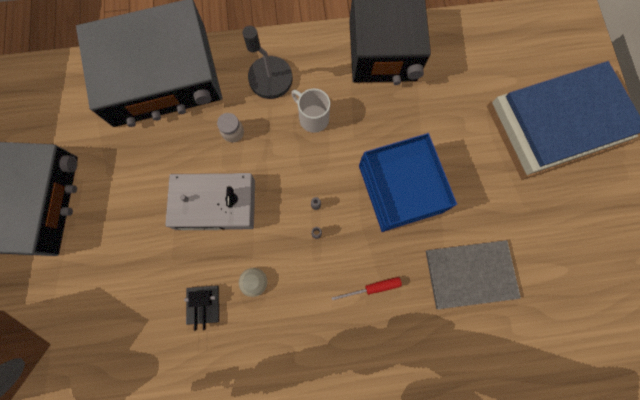

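View pics/scene0.png

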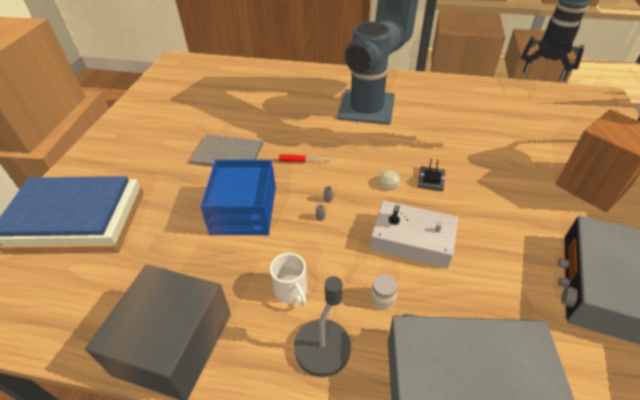

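The top view shows the adapters at (315,203) and (316,233), the meter around (210,200) with its spigot at (184,199) and knob at (231,197), and the tray around (407,182).

```bash
python3 - <<'E'
from h import *
import pickle
np.set_printoptions(precision=4,suppress=True)
c=pickle.load(open("top.pkl","rb"))
for n,u,v,z in [("a",315,203,.023),("b",316,233,.023),("spig",184,199,.08),("knob",231,197,.09),("trayrim1",361,153,.114),("t2",430,137,.114),("t3",454,207,.114),("t4",383,229,.114),("m1",169,175,.06),("m2",251,175,.06),("m3",252,228,.06),("m4",167,224,.06),("mug",314,105,.09),("jar",230,124,.065)]: print(n,onz(c,u,v,z))
s=env.read_state(); Rm=R.from_quat(s["orientation"]).as_matrix(); print(Rm)
w=cam("wrist"); print(w["K"],w["hand_eye"])
E
```

```text
a [ 0.5639 -0.0584  0.023 ]
b [ 0.4893 -0.0514  0.023 ]
spig [0.6   0.245 0.08 ]
knob [0.5883 0.134  0.09  ]
trayrim1 [ 0.6482 -0.1766  0.114 ]
t2 [ 0.6669 -0.3428  0.114 ]
t3 [ 0.4958 -0.3639  0.114 ]
t4 [ 0.4671 -0.1978  0.114 ]
m1 [0.6697 0.2845 0.06  ]
m2 [0.6446 0.0877 0.06  ]
m3 [0.5152 0.0969 0.06  ]
m4 [0.5501 0.2941 0.06  ]
mug [ 0.7935 -0.0853  0.09  ]
jar [0.7813 0.127  0.065 ]
[[-0.9659  0.2588 -0.0008]
 [ 0.2588  0.9659 -0.002 ]
 [ 0.0003 -0.0021 -1.    ]]
[[311.5077   0.     318.163 ]
 [  0.     311.5077 204.0155]
 [  0.       0.       1.    ]] [[ 0.0006 -0.9624 -0.2716  0.0677]
 [ 1.      0.0009 -0.0009 -0.0004]
 [ 0.0011 -0.2716  0.9624 -0.156 ]
 [ 0.      0.      0.      1.    ]]
```

>>> {"name": "jog_arm", "arguments": {
  "plan": [
    [[-2.2,-1.8,0,0],[-2.2,-1.8,0,0],[-2.2,-1.8,0,0],[-2.2,-1.8,0,0],[-2.2,-1.8,0,0],[-2.2,-1.8,0,0],[-2.2,-1.8,0,0],[-2.2,-1.8,0,0]]
  ]
}}

```text
time_s: 0.82
eef_pos: [0.269, 0.3211, 0.2167]
orientation: [0.13, 0.991, -0.0, -0.0]
contact_force: [-0.4, 1.3, -0.4]
finger_gap: 0.0857
finger_force: 0.0
```

>>> {"name": "jog_arm", "arguments": {
  "plan": [
    [[-2.2,-1.8,0,0],[-2.2,-1.8,0,0],[-2.2,-1.8,0,0],[-2.2,-1.8,0,0],[-2.2,-1.8,0,0],[-2.2,-1.8,0,0],[-2.2,-1.8,0,0],[-2.2,-1.8,0,0]]
  ]
}}

```text
time_s: 1.48
eef_pos: [0.4018, 0.1365, 0.2167]
orientation: [0.131, 0.991, 0.0, -0.0]
contact_force: [0.7, -0.1, -0.2]
finger_gap: 0.0852
finger_force: 0.0
```

>>> {"name": "jog_arm", "arguments": {
  "plan": [
    [[-2.2,-1.8,0,0],[-2.2,-1.8,0,0],[-2.2,-1.8,0,0],[-2.2,-1.8,0,0],[-2.2,-1.8,0,0],[-2.2,-1.8,0,0],[-2,-1.8,0,0],[-1,-1.8,0,0]]
  ]
}}

```text
time_s: 2.15
eef_pos: [0.5219, -0.0449, 0.216]
orientation: [0.131, 0.991, -0.0, -0.0]
contact_force: [0.5, 0.4, -0.3]
finger_gap: 0.0856
finger_force: 0.0
```

```bash
python3 - <<'E'
from h import *
import pickle
c=cam("wrist"); pickle.dump(c,open("w1.pkl","wb"))
for p in [(.5639,-.0584,.046),(.4893,-.0514,.046)]: print(px(c,p))
f=c["frame"]; u,v=px(c,(.527,-.055,.04)).astype(int); print(u,v)
cv2.imwrite("pics/w1.png",f)
E
```

```text
[316.89453753 221.37206117]
[304.74855054 154.08931905]
311 187
```

View pics/w1.png

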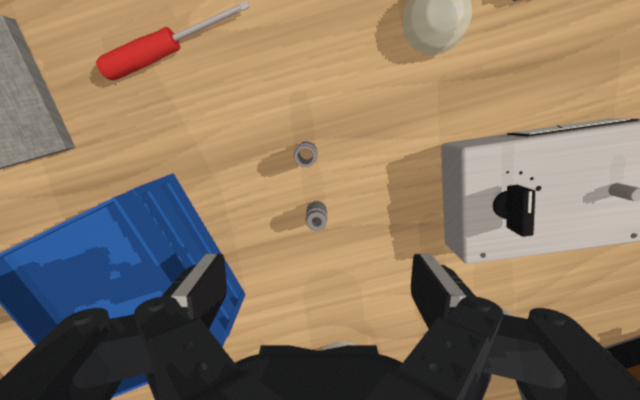

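The wrist view shows adapter b at (306,153) with a wide bore (wood visible through it) and adapter a at (316,215) with a narrow bore. The meter, knob (520,208) and spigot (625,190) are at the right. I'll crop for precise rims and knob.

```bash
python3 - <<'E'
from h import *
import pickle
c=pickle.load(open("w1.pkl","rb")); f=c["frame"]
a=cv2.resize(f[135:240,275:355],None,fx=5,fy=5,interpolation=cv2.INTER_CUBIC)
b=cv2.resize(f[165:270,480:640],None,fx=2.5,fy=2.5,interpolation=cv2.INTER_CUBIC)
out=np.zeros((530,800,3),np.uint8); out[:525,:400]=a; out[:b.shape[0],400:]=b[:,:400]
cv2.imwrite("pics/crop1.png",out)
hsv=cv2.cvtColor(f,cv2.COLOR_BGR2HSV); m=((hsv[...,1]<60)&(hsv[...,2]<190)).astype(np.uint8); 
n,l,st,ce=cv2.connectedComponentsWithStats(m[135:240,275:355])
for i in range(1,n):
    if st[i,4]>60: print(st[i]+[275,135,0,0,0],ce[i]+[275,135])
E
```

```text
[294 142  23  25 326] [305.2208589  154.14723926]
[306 202  21  29 499] [316.12625251 215.82164329]
```

View pics/crop1.png

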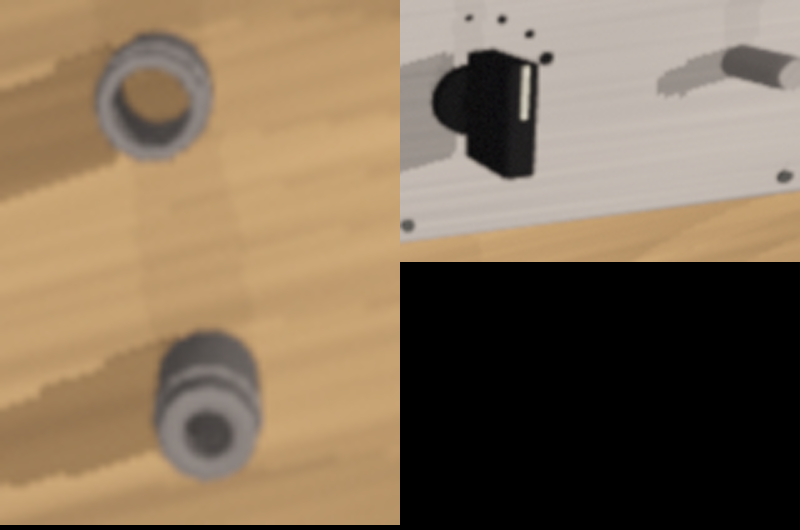

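The crop shows b's top ring centre at full-image (305.6,155.4), bore ratio about 0.75 (17 mm), and a's at (316.8,221.4), ratio about 0.5 (11 mm). So b fits and a goes to the tray.

```bash
python3 - <<'E'
from h import *
import pickle
c=pickle.load(open("w1.pkl","rb")); s=env.read_state(); Rm=R.from_quat(s["orientation"]).as_matrix()
for n,p in [("a",onz(c,316.8,221.4,.046)),("b",onz(c,305.6,155.4,.046))]:
    t=p.copy(); t[2]=.030; print(n,p,"tool cm",Rm.T@(t-s["eef_pos"])*100)
E
```

```text
a [ 0.56390446 -0.05850934  0.046     ] tool cm [-4.30557824  0.17198774 18.5702762 ]
b [ 0.49083589 -0.05091006  0.046     ] tool cm [ 2.9446944  -1.01173212 18.57220132]
```

>>> {"name": "jog_arm", "arguments": {
  "plan": [
    [[-1.3,0.1,1,0],[-1,0.1,2,0],[-1,0,2,0],[-1,0,2,0],[0,0,2.5,0],[0,0,2.5,0],[0,0,2,0],[0,0,2,0]]
  ]
}}

```text
time_s: 2.87
eef_pos: [0.5616, -0.052, 0.055]
orientation: [0.13, 0.991, 0.0, -0.001]
contact_force: [-0.1, -0.1, -0.0]
finger_gap: 0.0856
finger_force: 0.0
```

>>> {"name": "jog_arm", "arguments": {
  "plan": [
    [[0,0,1.5,0],[0,0,1.4,0],[0,0,0,0],[0,0,0,0]]
  ]
}}

```text
time_s: 3.2
eef_pos: [0.5612, -0.052, 0.0267]
orientation: [0.13, 0.991, 0.0, -0.002]
contact_force: [0.7, -0.8, -0.5]
finger_gap: 0.0856
finger_force: 0.0
```

>>> {"name": "jog_arm", "arguments": {
  "plan": [
    [[0,0,0,0],[0,0,0,0],[0,0,0,0],[0,0,0,0],[0,0,0,0],[0,0,0,0],[0,0,0,0],[0,0,0,0]]
  ],
  "jaw": 0
}}

```text
time_s: 3.87
eef_pos: [0.5635, -0.0525, 0.0291]
orientation: [0.131, 0.991, -0.0, 0.001]
contact_force: [-0.7, 0.4, 4.1]
finger_gap: 0.0179
finger_force: 58.5
```

```bash
python3 - <<'E'
from h import *
s=env.read_state(); print(s["eef_pos"],s["finger_gap"],s["contact_force"])
c=cam("wrist"); f=c["frame"]
print(px(c,s["eef_pos"]))
cv2.imwrite("pics/w2.png",cv2.resize(f[120:400,160:480],None,fx=2,fy=2))
E
```

```text
[ 0.5634602  -0.05253034  0.0290748 ] 0.017926045184206922 [-0.65342663  0.36679659  4.1227886 ]
[319.15935235 246.22769286]
```

View pics/w2.png

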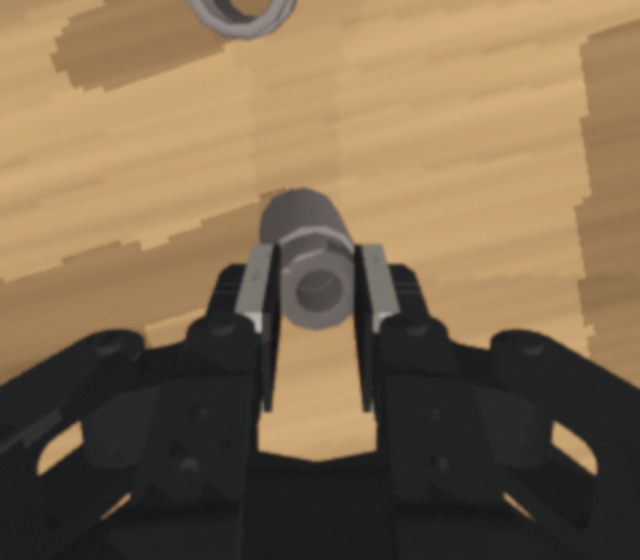

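>>> {"name": "jog_arm", "arguments": {
  "plan": [
    [[0,0,-1,0],[0,0,-2,0],[0,0,-3,0],[0,0,-3,0],[0,0,-3,0],[0,0,-3,0],[0,-1,0,0],[-0.5,-2,0,0]]
  ]
}}

```text
time_s: 4.58
eef_pos: [0.5609, -0.0815, 0.1812]
orientation: [0.129, 0.992, 0.0, 0.002]
contact_force: [0.2, -0.6, -1.0]
finger_gap: 0.0176
finger_force: 58.6
```

>>> {"name": "jog_arm", "arguments": {
  "plan": [
    [[-0.8,-2.3,0,0],[-0.8,-2.3,0,0],[-0.8,-2.3,0,0],[-0.8,-2.3,0,0],[-0.8,-2.3,0,0],[-0.8,-2.3,0,0],[-0.8,-2.3,0,0],[-0.5,-1.7,0,0]]
  ]
}}

```text
time_s: 5.25
eef_pos: [0.5717, -0.2724, 0.1767]
orientation: [0.131, 0.991, 0.0, -0.001]
contact_force: [0.4, 0.1, -0.1]
finger_gap: 0.0178
finger_force: 58.6
```

```bash
python3 - <<'E'
from h import *
c=cam("wrist"); s=env.read_state(); print(s["eef_pos"],s["finger_gap"],s["contact_force"])
cv2.imwrite("pics/w3.png",c["frame"])
E
```

```text
[ 0.57144529 -0.27569226  0.1763271 ] 0.017841446609573926 [ 0.51037232 -1.78632484 -0.70656865]
```

View pics/w3.png

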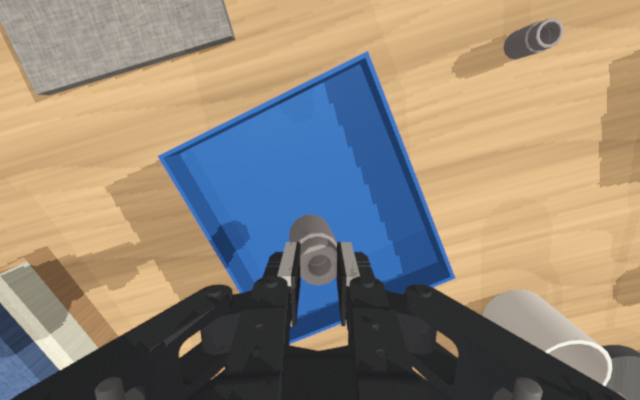

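The adapter is held over the tray, whose rim corners are at (367,53), (160,155), (453,278) and about (290,343).

```bash
python3 - <<'E'
from h import *
c=cam("wrist"); s=env.read_state();Rm=R.from_quat(s["orientation"]).as_matrix()
P=[onz(c,u,v,.114) for u,v in [(367,53),(160,155),(453,278)]]
print(P, np.linalg.norm(P[0]-P[1]),np.linalg.norm(P[0]-P[2])); t=(P[1]+P[2])/2; print(t,Rm.T@(t-s["eef_pos"])*100,s["eef_pos"],s["time_s"])
E
```

```text
[array([ 0.47645262, -0.21827832,  0.114     ]), array([ 0.50205544, -0.3721802 ,  0.114     ]), array([ 0.65038995, -0.18916328,  0.114     ])] 0.15601696600723705 0.17635724900124156
[ 0.5762227  -0.28067174  0.114     ] [-0.66656711 -0.5795387   6.23764379] [ 0.57145712 -0.2733291   0.1763876 ] 5.35
```

>>> {"name": "jog_arm", "arguments": {
  "plan": [
    [[-0.3,-0.3,1,0],[-0.3,-0.2,1.5,0],[0,0,1.5,0],[0,0,1,0],[0,0,0.6,0],[0,0,0,0],[0,0,0,0]]
  ]
}}

```text
time_s: 5.93
eef_pos: [0.5768, -0.276, 0.1216]
orientation: [0.13, 0.991, 0.0, -0.0]
contact_force: [0.4, 0.9, -0.5]
finger_gap: 0.018
finger_force: 58.6
```

>>> {"name": "jog_arm", "arguments": {
  "plan": [
    [[0,0,0,0],[0,0,0,0],[0,0,0,0],[0,0,0,0],[0,0,0,0],[0,0,0,0]]
  ],
  "jaw": 0.9
}}

```text
time_s: 6.43
eef_pos: [0.5772, -0.2769, 0.1224]
orientation: [0.131, 0.991, -0.0, 0.0]
contact_force: [0.2, -0.4, -0.1]
finger_gap: 0.0768
finger_force: 0.0
```

>>> {"name": "jog_arm", "arguments": {
  "plan": [
    [[0,0,-2,0],[0,0,-3,0],[0,0,-3,0],[0,0,-3,0],[0,0,0,0],[0,0,0,0],[0,0,0,0]]
  ]
}}

```text
time_s: 7.02
eef_pos: [0.5771, -0.2769, 0.2319]
orientation: [0.131, 0.991, -0.0, 0.0]
contact_force: [-0.4, -1.1, -0.5]
finger_gap: 0.0769
finger_force: 0.0
```

```bash
python3 - <<'E'
from h import *
c=cam("wrist"); s=env.read_state(); print(s["eef_pos"],s["finger_gap"],s["contact_force"])
cv2.imwrite("pics/w4.png",c["frame"])
E
```

```text
[ 0.57664292 -0.2765895   0.23065446] 0.07701489819330064 [0.8566021  0.12960171 0.54993537]
```

View pics/w4.png

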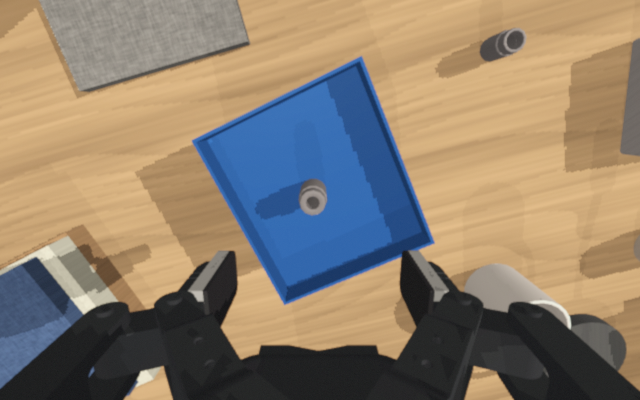

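Adapter a stands upright mid-tray, its top ring at about (313,201). Adapter b is untouched at (510,41). I'll check the true grasp offset from this.

```bash
python3 - <<'E'
from h import *
c=cam("wrist"); s=env.read_state();Rm=R.from_quat(s["orientation"]).as_matrix()
p=onz(c,313.3,201,.133); print("a",p, "offset from TCP at release, tool mm",Rm.T@(p-[0.5770,-0.2767,.133])*1000)
t=np.array([.4908,-.0509,.2]); print(s["eef_pos"],Rm.T@(t-s["eef_pos"])*100, s["time_s"])
E
```

```text
a [ 0.57640615 -0.28138511  0.133     ] offset from TCP at release, tool mm [-0.63927513 -4.67912265 -0.00628072]
[ 0.57637038 -0.27641916  0.2300458 ] [14.09421399 19.5650395   3.06621292] 7.1167
```

>>> {"name": "jog_arm", "arguments": {
  "plan": [
    [[1,1.4,0,0],[2,2.8,0,0],[2,2.8,0,0],[2,2.8,0,0],[2,2.8,0.5,0],[2,2.8,1,0],[2,2.8,2,0],[1.1,1.4,2,0]]
  ]
}}

```text
time_s: 7.78
eef_pos: [0.4897, -0.0478, 0.1757]
orientation: [0.129, 0.992, 0.001, -0.001]
contact_force: [0.2, -0.1, 0.1]
finger_gap: 0.077
finger_force: 0.0
```

>>> {"name": "jog_arm", "arguments": {
  "plan": [
    [[0,0,2,0],[0,0,2,0],[0,0,0,0],[0,0,0,0]]
  ]
}}

```text
time_s: 8.12
eef_pos: [0.4893, -0.0504, 0.1345]
orientation: [0.13, 0.991, 0.0, -0.003]
contact_force: [-0.1, 0.2, 0.0]
finger_gap: 0.0766
finger_force: 0.0
```

```bash
python3 - <<'E'
from h import *
c=cam("wrist"); s=env.read_state();Rm=R.from_quat(s["orientation"]).as_matrix(); print(s["eef_pos"])
f=c["frame"]; hsv=cv2.cvtColor(f,cv2.COLOR_BGR2HSV)
u,v=px(c,(.4908,-.0509,.046)).astype(int); print(u,v)
x0,y0=max(u-60,0),max(v-50,0); cr=f[y0:v+50,x0:u+60]
g=hsv[y0:v+50,x0:u+60]
m=(g[...,1]<50).astype(np.uint8)
n,l,st,ce=cv2.connectedComponentsWithStats(m)
for i in range(1,n):
    if st[i,4]>150: print(st[i],ce[i],x0,y0)
cv2.imwrite("pics/w5.png",cv2.resize(cr,None,fx=5,fy=5))
E
```

```text
[ 0.49074549 -0.05084213  0.13628403]
318 204
[ 46  27  28  37 757] [59.42272127 45.72523118] 258 154
```

View pics/w5.png

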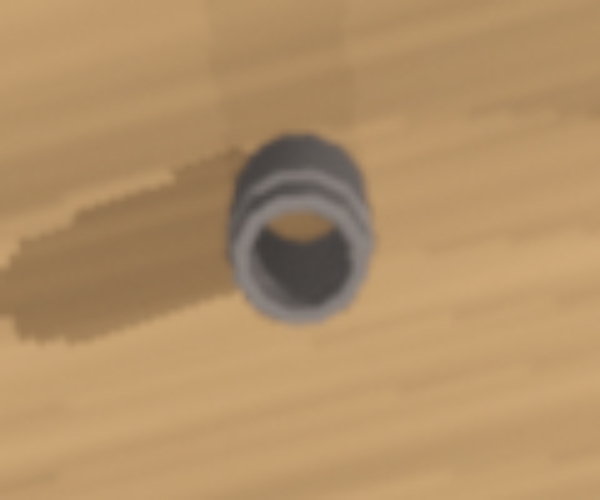

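b's top ring centre is at full-image (318.6,205), matching the predicted (318,204), so the gripper is aligned to within 1 mm. Descend and grip.

>>> {"name": "jog_arm", "arguments": {
  "plan": [
    [[0,0,2,0],[0,0,3,0],[0,0,3,0],[0,0,2,0],[0,0,1,0],[0,0,0,0],[0,0,0,0]]
  ]
}}

```text
time_s: 8.75
eef_pos: [0.4924, -0.0514, 0.0281]
orientation: [0.131, 0.991, -0.0, 0.001]
contact_force: [0.3, 0.1, 0.1]
finger_gap: 0.0769
finger_force: 0.0
```

>>> {"name": "jog_arm", "arguments": {
  "plan": [
    [[0,0,0,0],[0,0,0,0],[0,0,0,0],[0,0,0,0],[0,0,0,0],[0,0,0,0],[0,0,0,0],[0,0,0,0]]
  ],
  "jaw": 0
}}

```text
time_s: 9.42
eef_pos: [0.4926, -0.0513, 0.0284]
orientation: [0.131, 0.991, -0.0, 0.001]
contact_force: [-0.9, -1.3, 5.4]
finger_gap: 0.0176
finger_force: 58.5
```

>>> {"name": "jog_arm", "arguments": {
  "plan": [
    [[0,0,-1,0],[0,0,-2,0],[0,0,-3,0],[0,0,-3,0],[0,0,-3,0],[0,0,-3,0],[0,1,0,0],[0,2,0,0]]
  ]
}}

```text
time_s: 10.08
eef_pos: [0.5009, -0.0233, 0.1801]
orientation: [0.132, 0.991, -0.001, 0.003]
contact_force: [0.3, -0.5, -0.9]
finger_gap: 0.0178
finger_force: 58.7
```

>>> {"name": "jog_arm", "arguments": {
  "plan": [
    [[-0.5,2.5,0,0],[-0.5,3,0,0],[-0.5,3,0,0],[-0.8,3,0,0],[-0.8,3,0,0],[-0.8,2.5,0,0],[-0.4,1.4,0,0],[0,0,0,0]]
  ]
}}

```text
time_s: 10.75
eef_pos: [0.5889, 0.1476, 0.1755]
orientation: [0.129, 0.992, 0.0, -0.001]
contact_force: [0.3, -0.1, -0.4]
finger_gap: 0.0175
finger_force: 58.8
```

>>> {"name": "jog_arm", "arguments": {
  "plan": [
    [[0,0,0,0],[0,0,0,0],[0,0,0,0]]
  ]
}}

```text
time_s: 11.0
eef_pos: [0.5879, 0.1437, 0.177]
orientation: [0.131, 0.991, -0.0, -0.0]
contact_force: [-0.3, -0.4, -0.6]
finger_gap: 0.0176
finger_force: 58.8
```

```bash
python3 - <<'E'
from h import *
import pickle
c=cam("wrist"); pickle.dump(c,open("w6.pkl","wb")); s=env.read_state(); print(s["eef_pos"],s["contact_force"],s["finger_gap"]); print(px(c,(.6,.245,.084)),px(c,(.588,.134,.096)))
cv2.imwrite("pics/w6.png",c["frame"])
E
```

```text
[0.58804057 0.1436172  0.17713658] [ 0.29757965  0.00805444 -0.08999535] 0.018002218347165
[442.98034225 183.88262676] [307.28746455 208.23306752]
```

View pics/w6.png

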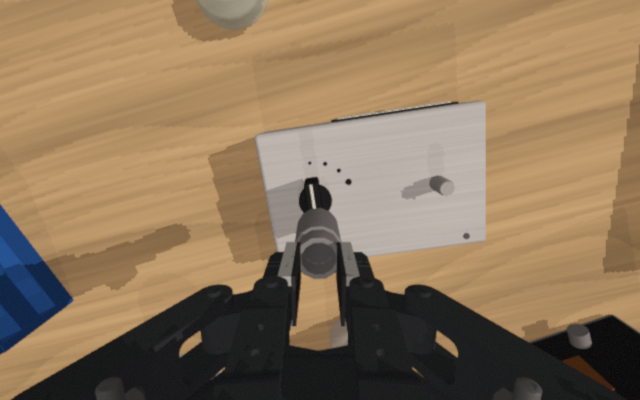

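The spigot tip is at (447,187) with its foot around (436,184). Meter top corners are (257,134), (485,101) and (487,240), and the knob's white line is around (312,195). b hangs straight at (319,250).

```bash
python3 - <<'E'
from h import *
import pickle
c=pickle.load(open("w6.pkl","rb")); s=env.read_state();Rm=R.from_quat(s["orientation"]).as_matrix()
tip=onz(c,447,187,.084); foot=onz(c,436,184,.06)
A,B,C=[onz(c,*p,.06) for p in [(257,134),(485,101),(487,240)]]
print("sizes",np.linalg.norm(A-B),np.linalg.norm(B-C))
ey=(B-A)/np.linalg.norm(B-A); ctr=(A+C)/2; pin=ctr+.055*ey; knob=ctr-.055*ey
print("tip",tip,"foot",foot,"pin from corners",pin,"knob",knob,"yaw",np.degrees(np.arctan2(-ey[0],ey[1])))
print("adapter top",onz(c,319,253,s["eef_pos"][2]+.018)-s["eef_pos"])
print("move",Rm.T@(tip-s["eef_pos"])*100,s["eef_pos"],s["time_s"])
f=c["frame"]; g=cv2.resize(f[165:205,415:470],None,fx=8,fy=8,interpolation=cv2.INTER_CUBIC); cv2.imwrite("pics/pin.png",g)
E
```

```text
sizes 0.1930684443684605 0.12575825252043857
tip [0.60343302 0.24776864 0.084     ] foot [0.60596031 0.24706667 0.06      ] pin from corners [0.60403654 0.25000029 0.06      ] knob [0.59056002 0.14082894 0.06      ] yaw -7.037202895765706
adapter top [-0.0043423   0.00106905  0.018     ]
move [ 1.22024886 10.46020211  9.31041739] [0.58804057 0.1436172  0.17713658] 11.05
```

View pics/pin.png

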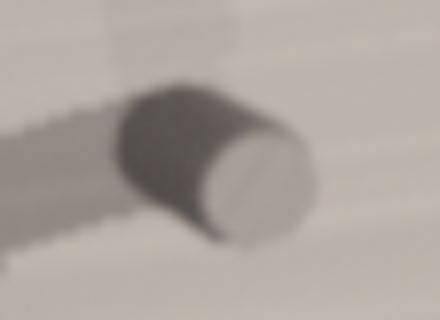

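The zoom shows the tip circle centre at about (447.3,188.5) and the foot at about (436.5,182.7), so the pin is near (0.6047, 0.2474). Next, a numeric check of how b sits in the fingers.

```bash
python3 - <<'E'
from h import *
import pickle
c=pickle.load(open("w6.pkl","rb")); s=env.read_state(); Rm=R.from_quat(s["orientation"]).as_matrix()
f=cv2.cvtColor(c["frame"],cv2.COLOR_BGR2GRAY)
print("col",f[205:290,317:321].mean(1).astype(int))
for v in (235,245,250,255,260,265,270): print(v,f[v,290:350])
for dx in (0,.002,.004):
  for h in (.018,-.028): 
    p=s["eef_pos"]+Rm@[dx,0,0]; p[2]+=h; print(dx,h,px(c,p), 311.5*.0115/(c["Rm"].T@(p-c["e"]))[2])
E
```

```text
col [ 29  30  40  62  76  77  78  78  77  78  80  79  79  79  79  80  80  80
  80  80  87 106 123 126 108  83  77  76  78  79  79  81  95 118 128 127
 123 108  81  66  64  64  63  63  64  64  64  64  64  64  64  65  65  64
  64  64  65  67  68  66  63  63  63  64  64  64  64  64  69  83  93  94
  97 116 142 155 157 159 158 157 157 158 158 156 155]
235 [178 177 179 180 177 157  93  67  69  80  90  90  82  74  68  68  66  65
  67  67  67  68  69  73  74  75  75  77  79  80  82  83  84  86  85  88
  87  88  88  89  90  89  92  96 113 127 125 111 100 118 155 176 177 179
 179 180 180 180 181 181]
245 [110 109 109 109 109 100  69  32  23  36  71 106 122 125 126 126 125 121
 110  98  78  66  62  61  63  62  63  64  64  65  64  64  64  63  66  68
  71  76  83  86  85  87  88  88  88  82  60  35  25  28  52  86 107 109
 110 110 108 110 109 110]
250 [109 108 109 109 101  72  36  26  32  47  91 123 126 114  85  62  58  58
  59  58  61  59  61  61  63  62  64  63  64  65  65  64  66  65  65  65
  65  66  65  64  65  64  65  74  83  87  75  40  26  25  27  57  92 107
 109 108 110 108 107 105]
255
[... 639 characters left out ...]
7  64
  65  66  65  64  67  65  64  72  83  88  73  31  20  19  24  25  28  39
  76 106 110 109 108 110]
270 [108  94  50  28  25  27  27  26  26  25  54  84  94  94  93  89  81  68
  64  61  61  62  62  63  63  62  64  64  64  64  65  66  67  65  66  65
  67  68  70  75  84  91  93  91  91  83  61  27  19  19  21  23  25  25
  37  77 106 109 108 108]
0 0.018 [319.18626193 261.48369377] 23.719606345727133
0 -0.028 [319.08354383 228.56564301] 18.34207130459673
0.002 0.018 [319.19325073 257.70610768] 23.805140825615545
0.002 -0.028 [319.08865757 225.55515188] 18.393176859830923
0.004 0.018 [319.20029012 253.90117853] 23.891294424146846
0.004 -0.028 [319.09379989 222.52783793] 18.44456799624345
```

b sits 2.0 mm along tool +x of the TCP, centred in y, nearly upright. Move over the spigot.

>>> {"name": "jog_arm", "arguments": {
  "plan": [
    [[0.1,1,0,0],[0.2,2,0,0],[0.2,2.2,0,0],[0.2,2.2,0,0],[0.1,2,0,0],[0.1,1,0,0],[0,0,0,0],[0,0,0,0]]
  ]
}}

```text
time_s: 11.72
eef_pos: [0.6065, 0.2473, 0.1769]
orientation: [0.13, 0.991, -0.0, -0.0]
contact_force: [-1.3, -1.5, -1.1]
finger_gap: 0.0176
finger_force: 58.8
```

>>> {"name": "jog_arm", "arguments": {
  "plan": [
    [[0,0,1,0],[0,0,2,0],[0,0,1.5,0],[0,0,0.7,0],[0,0,0,0],[0,0,0,0]]
  ]
}}

```text
time_s: 12.22
eef_pos: [0.6062, 0.2464, 0.1245]
orientation: [0.131, 0.991, -0.0, -0.001]
contact_force: [0.8, -0.8, -0.6]
finger_gap: 0.0177
finger_force: 58.8
```

```bash
python3 - <<'E'
from h import *
s=env.read_state();Rm=R.from_quat(s["orientation"]).as_matrix()
t=np.array([.6047,.2475,.112])-Rm@[.002,0,0]
print(s["eef_pos"],s["contact_force"],s["orientation"],Rm.T@(t-s["eef_pos"])*1000)
E
```

```text
[0.60621997 0.2464128  0.12446726] [ 0.83135683 -0.78350022 -0.60637994] [ 1.31068229e-01  9.91373052e-01 -3.82287995e-04 -6.67255003e-04] [-0.26496123  0.66647883 12.4687722 ]
```

>>> {"name": "jog_arm", "arguments": {
  "plan": [
    [[0,0.05,0.5,0],[0,0,0.5,0],[0,0,0.3,0],[0,0,0.2,0],[0,0,0.2,0]]
  ]
}}

```text
time_s: 12.63
eef_pos: [0.6069, 0.2479, 0.1079]
orientation: [0.13, 0.991, 0.0, 0.0]
contact_force: [-0.5, 1.3, -0.6]
finger_gap: 0.0178
finger_force: 58.8
```

Below tip level without force; the bore is over the pin.

>>> {"name": "jog_arm", "arguments": {
  "plan": [
    [[0,0,0.3,0],[0,0,0.3,0],[0,0,0.3,0],[0,0,0.3,0]]
  ]
}}

```text
time_s: 12.97
eef_pos: [0.6068, 0.2479, 0.0957]
orientation: [0.13, 0.991, -0.0, -0.0]
contact_force: [-0.7, -0.2, -1.5]
finger_gap: 0.0182
finger_force: 58.8
```

>>> {"name": "jog_arm", "arguments": {
  "plan": [
    [[0,0,0.3,0],[0,0,0.2,0],[0,0,0,0],[0,0,0,0]]
  ]
}}

```text
time_s: 13.3
eef_pos: [0.6067, 0.2478, 0.0908]
orientation: [0.131, 0.991, -0.0, -0.0]
contact_force: [0.6, -0.0, -0.9]
finger_gap: 0.0178
finger_force: 58.8
```

>>> {"name": "jog_arm", "arguments": {
  "plan": [
    [[0,0,0.2,0],[0,0,0.05,0],[0,0,0,0],[0,0,0,0]]
  ]
}}

```text
time_s: 13.63
eef_pos: [0.6069, 0.2479, 0.0887]
orientation: [0.131, 0.991, 0.0, 0.0]
contact_force: [-0.4, -0.5, -0.5]
finger_gap: 0.0176
finger_force: 58.8
```

>>> {"name": "jog_arm", "arguments": {
  "plan": [
    [[0,0,0,0],[0,0,0,0],[0,0,0,0],[0,0,0,0],[0,0,0,0],[0,0,0,0],[0,0,0,0]]
  ],
  "jaw": 0.8
}}

```text
time_s: 14.22
eef_pos: [0.6069, 0.2479, 0.0885]
orientation: [0.131, 0.991, 0.0, 0.0]
contact_force: [0.1, 0.1, 0.4]
finger_gap: 0.0682
finger_force: 0.0
```

>>> {"name": "jog_arm", "arguments": {
  "plan": [
    [[0,0,-1,0],[0,0,-2,0],[0,0,-3,0],[0,0,-3,0],[0,0,0,0],[0,0,0,0],[0,0,0,0]]
  ]
}}

```text
time_s: 14.8
eef_pos: [0.6071, 0.248, 0.1792]
orientation: [0.13, 0.991, 0.0, 0.001]
contact_force: [-0.1, -0.2, -0.8]
finger_gap: 0.0682
finger_force: 0.0
```

```bash
python3 - <<'E'
from h import *
import pickle
c=cam("wrist"); pickle.dump(c,open("w7.pkl","wb")); s=env.read_state(); print(s["eef_pos"],s["contact_force"],s["time_s"])
f=cv2.cvtColor(c["frame"],cv2.COLOR_BGR2GRAY)
for z in (.106,.130): print(z,px(c,(.6047,.2475,z)))
u,v=px(c,(.6047,.2475,.106)).astype(int)
print("col",v-45,f[v-45:v+40,u-1:u+2].mean(1).astype(int))
print("row",u-35,f[v,u-35:u+36])
E
```

```text
[0.60647771 0.2477478  0.1778254 ] [ 0.05822544 -0.36426775 -0.46111134] 14.85
0.106 [317.50349051 205.03087427]
0.13 [317.41425234 214.60763175]
col 160 [171 169 169 168 168 169 171 172 172 172 171 172 172 172 173 174 173 170
 164 135  84  75  75  77  77  78  82 103 120 105  78  78  98 120 126 120
 116 115 115 116 116 117 116 114  94  69  63  63  62  63  64  63  63  63
  66  73  87 113 125 133 159 178 180 181 180 179 180 180 180 180 181 182
 181 179 179 179 178 178 178 178 179 178 177 178 179]
row 282 [136 137 136 136 137 137 138 137 138 138 139 139 139 140 141 141 141 141
 140 131 107 105 121 123 115  92  82  61  57  58  59  60  61  62  67  69
  73  73  67  68  65  64  65  64  63  64  88 117 124 124 140 170 177 177
 177 177 177 177 177 177 177 177 177 178 178 178 178 178 178 179 178]
```

b is seated: its top ring is centred at (317,205.5), against (317.5,205.0) predicted when seated and 214.6 if perched. Now go over the knob.

>>> {"name": "jog_arm", "arguments": {
  "plan": [
    [[-0.2,-1,0,0],[-0.2,-2,0,0],[-0.2,-2,0,0],[-0.3,-2.5,0,0],[-0.2,-2.3,0,0],[-0.2,-1.2,0,0],[0,0,0,-4],[0,0,0,-4]]
  ]
}}

```text
time_s: 15.52
eef_pos: [0.5902, 0.1368, 0.1774]
orientation: [0.06, 0.998, -0.0, -0.001]
contact_force: [1.0, -0.2, -0.1]
finger_gap: 0.0685
finger_force: 0.0
```

>>> {"name": "jog_arm", "arguments": {
  "plan": [
    [[0,0,0,0],[0,0,0,0],[0,0,0,0]]
  ]
}}

```text
time_s: 15.77
eef_pos: [0.5906, 0.1383, 0.1779]
orientation: [0.062, 0.998, -0.0, -0.001]
contact_force: [0.1, -0.5, 0.1]
finger_gap: 0.0681
finger_force: 0.0
```

```bash
python3 - <<'E'
from h import *
c=cam("wrist"); s=env.read_state(); Rm=R.from_quat(s["orientation"]).as_matrix(); print(s["eef_pos"],s["time_s"],"az",np.degrees(np.arctan2(Rm[1,0],Rm[0,0])))
f=cv2.cvtColor(c["frame"],cv2.COLOR_BGR2GRAY); print(px(c,(.5912,.1383,.096)))
u,v=px(c,(.5912,.1383,.096)).astype(int)
for r in range(v-40,v+45,5): print(r,f[r,u-28:u+29:2])
m=(f<55).astype(np.uint8); m[:v-60]=0;m[v+45:]=0;m[:,:u-50]=0;m[:,u+50:]=0
n,l,st,ce=cv2.connectedComponentsWithStats(m)
for i in range(1,n):
    if st[i,4]>100:
        print(st[i],ce[i],cv2.minAreaRect(np.argwhere(l==i)[:,::-1].astype(np.float32)))
print(u,v)
E
```

```text
[0.59071624 0.13843201 0.17804204] 15.8167 az 172.95201408099052
[319.22680294 205.70209059]
165 [178 177 178 178 178 178 178 179 178 178 179 175 172 172 172 173 172 171
 178 179 179 178 179 179 179 179 178 179 178]
170 [179 179 179 179 180 180 180 179 180 179 180 177 173 172 173 172 173 173
 174 178 178 178 178 178 178 178 177 145  50]
175 [173 164 163 146 144 143 142 141 138 133 134  85  14  17  17  15  15  25
 131 171 171 177 177 177 177 177 177 177 177]
180 [139 139 139 140 139 138 138 138 130 130 126  49  27  39 158 169  30  30
  86 164 168 168 172 175 174 174 174 174 174]
185 [142 142 142 142 142 141 139 132  97  25  20  17  27  39 161 171  29  29
  28  27  42 139 173 177 177 178 178 177 178]
190 [142 143 143 141 141 141 131  50  21  23  20  23  29  40 161 172  30  28
  27  30  26  27 107 177 179 178 179 178 178]
195 [138 138 138 137 138 137 115  23  22  22  24  19  28  39 162 171  29  30
  28  29  30  26  41 148 175 175 175 176 175]
200 [141 141 142 141 141 141 122  28  20  25  22  18  29  38 161 172  30  30
  27  27  27  30  46 166 177 177 177 177 177]
205 [140 140 140 140 14
[... 483 characters left out ...]
61 162 162 176 177 177 178 178 177  99  28  28  26  30  28  26
 104 176 179 179 178 178 178 178 178 178 178]
230 [178 178 178 178 178 177 177 177 178 177 177 140  26  29  28  28  28  31
 116 176 177 177 177 177 176 177 177 176 176]
235 [176 175 176 176 175 176 177 177 177 178 177 177 177 178 178 178 178 178
 178 178 178 178 179 178 179 179 179 179 180]
240 [173 173 172 172 172 172 173 173 173 173 173 173 173 173 173 173 172 173
 173 173 173 173 172 174 173 174 174 174 173]
245 [174 172 175 175 175 175 175 175 175 175 175 175 175 175 175 175 175 175
 175 175 175 175 175 175 176 175 175 176 175]
[ 304  173   32   59 1032] [319.67151163 201.03488372] ((319.5, 202.0), (58.0, 31.0), 90.0)
319 205
```

The knob bar is centred at (319.7,205) and exactly aligned with the jaws. Descend and grip.

>>> {"name": "jog_arm", "arguments": {
  "plan": [
    [[0,0,1,0],[0,0,2,0],[0,0,2.5,0],[0,0,2,0],[0,0,1,0],[0,0,0.5,0],[0,0,0,0]]
  ]
}}

```text
time_s: 16.4
eef_pos: [0.5898, 0.1383, 0.0868]
orientation: [0.061, 0.998, -0.0, -0.001]
contact_force: [-0.4, 1.0, 0.3]
finger_gap: 0.0682
finger_force: 0.0
```

>>> {"name": "jog_arm", "arguments": {
  "plan": [
    [[0,0,0,0],[0,0,0,0],[0,0,0,0],[0,0,0,0],[0,0,0,0],[0,0,0,0],[0,0,0,0],[0,0,0,0]]
  ],
  "jaw": 0
}}

```text
time_s: 17.07
eef_pos: [0.591, 0.1382, 0.0886]
orientation: [0.061, 0.998, 0.0, 0.0]
contact_force: [0.4, -0.5, 0.2]
finger_gap: -0.0001
finger_force: 0.0
```

The jaws closed fully with no force, so they missed the bar, probably passing above it. I'll open, go lower carefully and retry.

>>> {"name": "jog_arm", "arguments": {
  "plan": [
    [[0,0,0,0],[0,0,0,0],[0,0,0,0],[0,0,0,0],[0,0,0,0],[0,0,0,0]]
  ],
  "jaw": 0.5
}}

```text
time_s: 17.57
eef_pos: [0.5909, 0.1382, 0.0885]
orientation: [0.061, 0.998, -0.0, -0.0]
contact_force: [0.5, 0.3, 0.1]
finger_gap: 0.0425
finger_force: 0.0
```

```bash
python3 - <<'E'
from h import *
c=cam("wrist"); s=env.read_state(); print(s["eef_pos"],s["contact_force"],s["finger_gap"])
f=cv2.cvtColor(c["frame"],cv2.COLOR_BGR2GRAY)
Rm=R.from_quat(s["orientation"]).as_matrix(); k=np.array([.5908,.1384,.096])
for dx in (-.023,0,.023): print(dx,px(c,k+Rm@[dx,0,0]))
print("tips/pads at tool y +-.02:",[px(c,s["eef_pos"]+Rm@[0,.0213,z]) for z in (.017,-.002)])
for r in range(190,330,6): print(r,f[r,250:390:4])
E
```

```text
[0.59090853 0.13827176 0.08848072] [ 0.44739075  0.2712659  -0.21315211] 0.04260992234635895
-0.023 [319.65858122 291.36146655]
0 [319.73980713 251.97462158]
0.023 [319.82757796 209.41410968]
tips/pads at tool y +-.02: [array([355.29175885, 234.86039736]), array([359.32646458, 247.8943665 ])]
190 [142 184 184 185 185 184 184 184 184 184 184 185 184 184 184 183 177 177
 178 176 179 183 183 182 182 182 182 143 124 182 181 182 181 181 180]
196 [138 183 185 185 185 185 184 185 184 184 184 184 184 182 176 180 176 176
 175 175 176 182 183 182 183 182 182 174 164 182 182 182 182 182 181]
202 [130 181 184 184 183 184 169 151 149 147 145 146 146 145 138 114  15  11
  18  18  56 177 177 182 182 183 182 182 182 182 182 181 182 182 182]
208 [118 142 144 144 143 143 142 142 143 143 141 141 141 134 134  65  18  18
  18  18  26 171 171 173 178 178 178 178 178 172  30  40 178 178 178]
214 [117 144 147 147 147 147 147 148 146 147 147 147 143 122  21  21  29  74
 188  31  28  29 114 177 182 182 183 183 182 181  74 121 182 182 182]
220 [116 140 146 145 146 146 146 146 146 145 147 146 124  20  21  18  2
[... 2021 characters left out ...]
77  87  85 178 178 178 178 178 178 178 178
 178 178 178 179 178 179 179 180 180 179 179 159  21  23  33  23  28]
310 [ 29  29  33  36  17 175 177 176 157 161 176 176 176 176 176 177 176 177
 177 177 176 176 177 177 176 177 177 178 177 177  22  27  33  29  31]
316 [ 29  28  40  33  77 168 168 168 167 166 165 165 164 163 163 164 159 158
 159 158 157 156 155 154 154 153 153 154 154 154  91  29  32  30  30]
322 [ 29  30  28  35 148 162 161 161 160 159 160 160 159 160 160 159 152 153
 151 152 152 153 154 155 155 155 155 155 153 152 156  33  31  29  30]
328 [ 29  30  29  49 158 159 158 160 160 161 160 161 161 160 160 158 153 152
 152 152 152 153 154 153 153 152 152 150 150 150 156  49  26  28  31]
```

Numerically, the fingertips appear at the same depth as the bar's top, so they really are above it. Lower 13 mm with force checks, then close.

>>> {"name": "jog_arm", "arguments": {
  "plan": [
    [[0,0,0.4,0],[0,0,0.4,0],[0,0,0.3,0],[0,0,0.2,0],[0,0,0,0]]
  ]
}}

```text
time_s: 18.03
eef_pos: [0.5902, 0.1382, 0.0744]
orientation: [0.061, 0.998, -0.0, -0.001]
contact_force: [0.1, 0.0, -0.1]
finger_gap: 0.0427
finger_force: 0.0
```

>>> {"name": "jog_arm", "arguments": {
  "plan": [
    [[0,0,0,0],[0,0,0,0],[0,0,0,0],[0,0,0,0],[0,0,0,0],[0,0,0,0]]
  ],
  "jaw": 0
}}

```text
time_s: 18.53
eef_pos: [0.5912, 0.1395, 0.076]
orientation: [0.061, 0.998, 0.001, 0.0]
contact_force: [0.2, 5.5, 0.6]
finger_gap: 0.0095
finger_force: 59.7
```

Gripped, with 60 N on the bar. Turn clockwise.

>>> {"name": "jog_arm", "arguments": {
  "plan": [
    [[0,0,0,3],[0,0,0,5],[0,0,0,5],[0,0,0,5],[0,0,0,5],[0,0,0,5],[0,0,0,5],[0,0,0,5]]
  ]
}}

```text
time_s: 19.2
eef_pos: [0.5911, 0.1394, 0.076]
orientation: [0.384, 0.923, 0.001, -0.0]
contact_force: [0.3, 4.7, 0.4]
finger_gap: 0.0095
finger_force: 59.8
```

>>> {"name": "jog_arm", "arguments": {
  "plan": [
    [[0,0,0,5],[0,0,0,5],[0,0,0,5],[0,0,0,5],[0,0,0,5],[0,0,0,5],[0,0,0,2],[0,0,0,0]]
  ]
}}

```text
time_s: 19.87
eef_pos: [0.591, 0.1394, 0.076]
orientation: [0.622, 0.783, 0.001, -0.0]
contact_force: [-0.5, 5.7, 1.9]
finger_gap: 0.0094
finger_force: 59.8
```

>>> {"name": "jog_arm", "arguments": {
  "plan": [
    [[0,0,0,0],[0,0,0,0],[0,0,0,0],[0,0,0,0]]
  ]
}}

```text
time_s: 20.2
eef_pos: [0.5911, 0.1394, 0.076]
orientation: [0.622, 0.783, 0.001, -0.0]
contact_force: [0.1, 5.8, 1.5]
finger_gap: 0.0095
finger_force: 59.8
```

```bash
python3 - <<'E'
from h import *
c=cam("wrist"); s=env.read_state(); Rm=R.from_quat(s["orientation"]).as_matrix()
az=np.degrees(np.arctan2(Rm[1,0],Rm[0,0])); print("az",az,"turned rad",np.radians(172.96-az),s["wrist_torque"],s["contact_force"],s["finger_force"],s["finger_gap"])
f=cv2.cvtColor(c["frame"],cv2.COLOR_BGR2GRAY)
for r in range(190,300,6): print(r,f[r,280:360:3])
E
```

```text
az 103.1224245763425 turned rad 1.2188956327526974 [1.17234036 0.080041   0.11188926] [-0.50546266  4.76381032  1.5942574 ] 59.81665313243866 0.009760311194274882
190 [166 166 167 166 166 166 167 170 172 172 169 168 172 172 171 173 174 172
 170 170 170 172 171 168 171 172 171]
196 [168 167 167 165 167 165 165 165 166 166 166 171 173 171 174 173 172 170
 170 171 172 171 169 170 172 171 170]
202 [166 168 165 167 165 166 166 166 165 163 168 170 168 170 170 170 170 170
 170 172 172 171 169 171 173 170 171]
208 [169 167 167 167 165 166 167 166 161 112  20  21  16  20  21  20  45 170
 171 172 171 169 172 173 171 170 171]
214 [167 165 167 165 166 167 167 163 160  51  20  22  22  18  20  18  23 166
 172 172 169 171 174 171 171 171 172]
220 [165 167 166 165 167 166 155  33  28  23  36  36 105 139  35  35  29  26
  25 115 171 173 172 170 171 172 173]
226 [167 167 167 166 166 131  24  29  27  23  33  33 148 192  30  28  27  22
  28  25  43 171 170 169 171 173 172]
232 [167 166 166 167 164  30  29  29  19  23  31  30 147 192  27  28  27  20
  27  27  29 110 171 171 173 172 174]
238 [166 167 167 
[... 466 characters left out ...]
8 129 130 129  40  24  30  27  26  26  28  19  19  31
 102 130 131 131  93  47  48  49  52]
268 [ 35  36  35  80 129 130 130 125  31  17  29  27  27  27  24  21  18  30
  82 130 130 130 125  34  34  35  33]
274 [ 35  35  31 118 130 131 130 113  31  19  26  26  27  26  23  20  19  29
  51 130 130 131 130  49  35  36  35]
280 [ 35  35  34  33  34  36 120 134  45  18  28  29  26  24  20  18  16  34
  56 150  45  34  29  35  38  37  36]
286 [44 41 38 37 35 34 35 62 45 18 27 28 24 26 20 20 21 37 46 40 34 36 34 35
 41 44 41]
292 [34 34 36 35 36 36 30 32 45 21 24 26 29 25 26 21 18 35 37 24 35 34 36 34
 35 35 34]
298 [35 36 32 36 35 35 22 27 45 23 27 23 30 24 21 22 21 35 30 22 33 36 36 35
 35 36 36]
```

The bar is still parallel to the pads and centred at u≈320. It has turned 1.219 rad, and the wrist moment of 0.112 N m matches the spring at the third click. Handing in.

```bash
python3 -c "
from station import env
print(env.hand_in())"
```

```text
the job is handed in; nothing more can be done
None
```

I handed the job in with adapter b seated on the spigot, adapter a standing in the top tray, and the knob held at about 1.22 rad, its third click; the station gave no verdict.

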